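Turn out a tub of washed pipette bulbs over the stop bar

ROBOT

A 6-joint arm with a two-finger parallel gripper is mounted at the origin on a cart in front of the work surface, level with it; the furniture and walls round the work are solid. World frame = base frame: x ahead of the robot, y to its left, z up, the work surface at z = 0. Lengths are in m, angles in rad, forces in N, time in s.
With the tool pointing down it reaches from about 0.225 to 0.875 m from the base axis. Payload 3.4 kg.
Tool frame: the origin (TCP) lies between the finger pads; the fingertips stand 25 mm ahead of it and the grasp point (between the pads) lies 6 mm ahead of it; z points along the fingers, y is the line along which they close (so a half turn about z gives the same grasp; the last joint's range is limited). The gripper opens to 85 mm and grips with 20 to 120 N. Pads are 22 mm wide; open, the fingers measure 114 mm over their backs; the gripper's body (76 mm by 85 mm) begins 54 mm behind the grasp point. The pads swing forward as they close: fully open they stand 13 mm farther back than shut.
Start: joints at [1.179, 0.276, 1.505, -0, 1.361, -0.121], TCP at [0.154, 0.554, 0.256] pointing down, gripper open.
Joint ranges: [-2.89, 2.89], [-0.75, 2.08], [0.22, 2.7], [-1.18, 4.32], [0.11, 2.71], [-2.7, 2.7]. Speed limits (rad/s): [2.57, 2.57, 3.14, 3.14, 3.14, 3.14].

INTERFACE

Orientations are given as a unit quaternion [x, y, z, w].
In Python, from cell import arm gives the robot as it stands. The module is installed in compiled form; this text tells all that it offers.
- The arm moves only by the shell command python3 -m inch 'ROWS' [FORCE]. ROWS is JSON, one flat list of numbers, 7 for each row, row after row: the shift along the tool's x, y, z in m, then the turn, a rotation vector about the tool's x, y, z in degrees, then the opening, from -1 (shut) to 1 (fully open), so that 0 is half open. In form: [x, y, z, rx, ry, rz, gripper, x, y, z, rx, ry, rz, gripper, ...]. A call has 1 to 5 rows; each row is the pose to reach, as a shift and turn from the pose commanded when the call began, along the tool's axes at that moment; what a row does not reach only later rows make up. A row lasts 1/10 s, in which the tool goes at most 50 mm and 8.59 degrees, less where a joint would pass 70% of its speed; a pose out of reach is approached as far as the arm can. A call with a gripper value outside its range is refused whole. The fingers move at their own pace and stop on an object; FORCE is the grip in N (left out, the last holds). Time passes only in rows, so rows that repeat a pose let the fingers close. It gives the time, the measured TCP pose, the force, the opening and the grip force at its end, in the units of the state.
- arm.state(): the state, without advancing time (a new reading comes with each control period).
- arm.capture(name): name is "side" or "top"; returns the picture (400x640x3 uint8, red, green, blue); there is no depth.
- arm.calibration(name): a dict with "fov_y" (degrees; the focal length in pixels is half the picture's height over the tangent of half this angle, whatever the lens; pixels are square), "cx", "cy" (the principal point, pixels), "R" (3x3) and "t" (3): a world point X has camera coordinates R X + t. Camera axes: x right, y down, z forward; pixel columns grow to the right and rows downward; lengths in m; the calibration is good to about 2 mm. A picture is of the moment at which its call begins. calibration takes no time and is no camera call.
- arm.sign_off(): hands the job in; it is judged then, once.
The state is a dict: "clock": time; "q": joint angles; "qd": joint speeds; "effort": joint torques, N m; "eef_pos": TCP position; "eef_rot": TCP orientation; "contact_force": force on the tool from outside, world axes, zero at the start; "ft_torque": the same for the moment, N m; "opening": opening from 0.0 (shut) to 1.0 (fully open); "grasp_force": force on a finger pad.
Only numpy, scipy, OpenCV 4.12 (cv2) and the standard library are available. Lean on these libraries where they do the work, as an engineer would, in place of code of your own. Each camera call takes 0.05 s, during which the arm holds its last target. There are 200 camera calls.

TASK

Empty the tub of washed rubber bulbs into the drying tray: slide the tub along the deck of the tipping stand until its foot lip is fully home under the stop bar, then tip it over the bar and lower it gently onto the chute, still hooked on the bar, so that all three bulbs run down into the enamel tray. When they are out, swing the empty tub back over the bar so that it stands upright on the deck as before, and let go; leave the other things on the bench where they are.

Things in the scene. Friction and masses are not known exactly. Their poses are not given: they have to be found in the camera images.
- stand: stainless tipping stand, fixed, 186 mm wide (x), 290 mm long (y). Origin on the bench below the middle of the stop bar; +y is the tipping direction. Flat deck at z = 110 mm from y = -205 to +6 mm, between side plates 176 mm apart that stand 16 mm above it. Beyond the bar a chute with side cheeks goes down at 45 degrees to y = 82, z = 49 mm, ending over the tray
- stop_bar (a point): middle of the stop bar: fixed round bar 12 mm thick across the stand (along x), axis 124 mm above the bench, 8 mm free under it; axes as the stand's. With the tub home, its lip and wall hook on the bar and it swings about the bar's axis: upright at 0, past its balance at 60 to 80 degrees, lying on the chute, mouth downhill, at 135 degrees. Lowered there, the lip holds it; let fall, it jumps off
- tub: open white tub, loose, 164 mm wide (x), 100 mm long (y), 95 mm high, about 0.5 kg; origin mid-underside, z to its mouth. Starts on the deck, 30 to 75 mm short of home, its +y wall towards the bar. At the foot of that wall a lip 4 mm thick, 124 mm wide juts out 14 mm. Home: lip under the bar, wall against the bar, tub origin at y = -56 mm in the stand's frame
- tub_handle (a point): middle of the tub's handle: round steel bar 10 mm thick along x, 90 mm free between its arms, 40 mm clear of the rear wall (tub frame y = -95, z = 84 mm). Tub home: 151 mm behind and 70 mm above the stop bar's axis; tub on the chute: 156 mm beyond, 57 mm above. Pinched lightly across (along y, about 20 N) it turns in fingers that point straight down all the way; a hard grip drags the empty tub off the bar on the way back
- tub_lip (a point): middle of the front edge of the tub's foot lip (tub frame y = +64, z = 2 mm); with the tub home it is 8 mm beyond the bar's axis
- tub_heel (a point): inner corner between foot lip and front wall (tub frame y = +50, z = 4 mm); it stays about 9 to 14 mm from the bar's axis as the tub swings on the bar
- tray: white enamel tray, fixed, 279 mm (x) by 404 mm (y) and 40 mm high, its near short rim below the end of the chute; origin in the middle of its underside
- bulb_0_mid (a point): middle of the round part (46 mm across) of a rubber pipette bulb 73 mm long, 50 g; loose in the tub at the start
- bulb_1_mid (a point): middle of the round part (46 mm across) of a rubber pipette bulb 73 mm long, 50 g; loose in the tub at the start
- bulb_2_mid (a point): middle of the round part (46 mm across) of a rubber pipette bulb 73 mm long, 50 g; loose in the tub at the start
- wash_bottle: bystander: squeeze wash bottle with bent nozzle, 66x100x185 mm; loose, origin in the middle of its underside
- sample_bottle_a: bystander: clear stoppered glass bottle, 59 mm across, 140 mm high; loose, origin in the middle of its underside
- sample_bottle_b: bystander: clear stoppered glass bottle, 59 mm across, 140 mm high; loose, origin in the middle of its underside
- weight_case: bystander: shut wooden case, 121x150x43 mm; loose, origin in the middle of its underside
- flask: bystander: stoppered conical flask, 75 mm across, 114 mm high; loose, origin in the middle of its underside
- timer: bystander: flat kitchen-type timer, 62x66x18 mm; loose, origin in the middle of its underside
- marker: bystander: white marker pen with red cap lying flat, 126 mm long; loose, origin in the middle of its underside
- petri: bystander: lidded petri dish, 73 mm across, 15 mm high; loose, origin in the middle of its underside
Mind the look-alikes: they are no part of the job. What is shaped like the part that bears bulb_2_mid but green is not meant. Leave any turquoise look-alike of the part that bears bulb_0_mid alone.

How it is judged:
On the way, in this order (a step that is already met when the one before it is completed fails the run):
1. the tub stands upright with its foot lip fully home under the stop bar (within 5 mm) (y of tub_lip in the frame of stop_bar between 0.003 and 0.02 m and angle between tub's own z axis and vertical below 0.06 rad and z of tub in the frame of stand between 0.106 and 0.116 m and x of tub in the frame of stand between -0.012 and 0.012 m and angle between the y axis of tub and the y axis of stand, either way round below 0.15 rad), for 0.2 s.
2. the tub is tipped over the bar, at least 120 degrees from upright and still hooked on it, and all three bulbs are in the tray (angle between tub's own z axis and vertical above 2.09 rad and y of tub_heel in the frame of stop_bar between -0.02 and 0.02 m and z of tub_heel in the frame of stop_bar between -0.02 and 0.02 m and x of bulb_0_mid in the frame of tray between -0.125 and 0.125 m and y of bulb_0_mid in the frame of tray between -0.19 and 0.19 m and z of bulb_0_mid in the frame of tray between 0 and 0.06 m and x of bulb_1_mid in the frame of tray between -0.125 and 0.125 m and y of bulb_1_mid in the frame of tray between -0.19 and 0.19 m and z of bulb_1_mid in the frame of tray between 0 and 0.06 m and x of bulb_2_mid in the frame of tray between -0.125 and 0.125 m and y of bulb_2_mid in the frame of tray between -0.19 and 0.19 m and z of bulb_2_mid in the frame of tray between 0 and 0.06 m), for 0.2 s.
At the end, for the whole second after the job is handed in: The tub stands upright (within 3.5 degrees), released and at rest, flat on the deck (height within 6 mm) between the side plates, facing as at the start (within 8 degrees), on the near side of the stop bar; the middles of all three bulbs lie within the tray's rim, below 60 mm, and are at rest (angle between tub's own z axis and vertical below 0.06 rad and z of tub in the frame of stand between 0.106 and 0.116 m and x of tub in the frame of stand between -0.012 and 0.012 m and angle between the y axis of tub and the y axis of stand, either way round below 0.15 rad and y of tub in the frame of stand between -0.15 and -0.045 m and x of bulb_0_mid in the frame of tray between -0.125 and 0.125 m and y of bulb_0_mid in the frame of tray between -0.19 and 0.19 m and z of bulb_0_mid in the frame of tray between 0 and 0.06 m and x of bulb_1_mid in the frame of tray between -0.125 and 0.125 m and y of bulb_1_mid in the frame of tray between -0.19 and 0.19 m and z of bulb_1_mid in the frame of tray between 0 and 0.06 m and x of bulb_2_mid in the frame of tray between -0.125 and 0.125 m and y of bulb_2_mid in the frame of tray between -0.19 and 0.19 m and z of bulb_2_mid in the frame of tray between 0 and 0.06 m and linear speed of tub below 0.02 m/s and linear speed of each of bulb_0, bulb_1, bulb_2 below 0.05 m/s); the robot touches nothing.
It fails at once if one of the bystanders (bottles, case, flask, timer, marker, petri dish) is shifted by more than 30 mm (distance of any of wash_bottle, sample_bottle_a, sample_bottle_b, weight_case, flask, timer, marker, petri from where it was at the start of the episode above 0.03 m).
It also fails if it takes over 59 s, if anything falls off the work surface, if the arm or the gripper's body presses on something with over 40 N, if the wrist force passes 120 N, or if a joint passes its speed limit or range.

## Working session

There is one attempt and no reset: what is moved stays moved. The work goes in short steps, Python scripts to look and compute and a shell command to move; the robot and the scene stay as the last step left them, time stands still between calls to the robot, and variables do not carry over. Pictures are saved under pics/ and viewed, at most 10 in all, crops included, and the job is handed in when it is done.

```bash
mkdir -p pics
python3 - <<'E'
from cell import arm
import cv2
for n in("top","side"):
    cv2.imwrite(f"pics/{n}0.png",arm.capture(n)[:,:,::-1]); c=arm.calibration(n); print(n,c)
s=arm.state(); print(s['eef_pos'],s['eef_rot'],s['clock'])
E
```

```text
top {'fov_y': 51.358337044651485, 'cx': 326.8445955859936, 'cy': 196.22755710214062, 'R': array([[-0.00208197, -0.99999275,  0.003188  ],
       [-0.99095708,  0.00163543, -0.1341693 ],
       [ 0.13416311, -0.00343851, -0.9909533 ]]), 't': array([-0.16170934,  0.53565037,  1.43661371])}
side {'fov_y': 48.374496181102856, 'cx': 318.71605536390996, 'cy': 203.13849446918158, 'R': array([[ 0.98786164, -0.15476998,  0.01325282],
       [-0.04946327, -0.39429067, -0.91765367],
       [ 0.1472507 ,  0.90585933, -0.39716006]]), 't': array([-0.55203279,  0.08633415,  1.83619622])}
[0.15363829 0.55363726 0.25552267] [ 1.34978947e-01  9.90848113e-01 -8.09168134e-04 -2.14563527e-04] 0.1
```

View pics/top0.png

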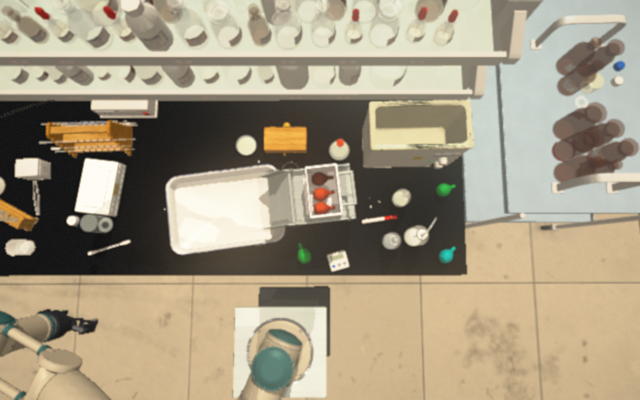

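View pics/side0.png

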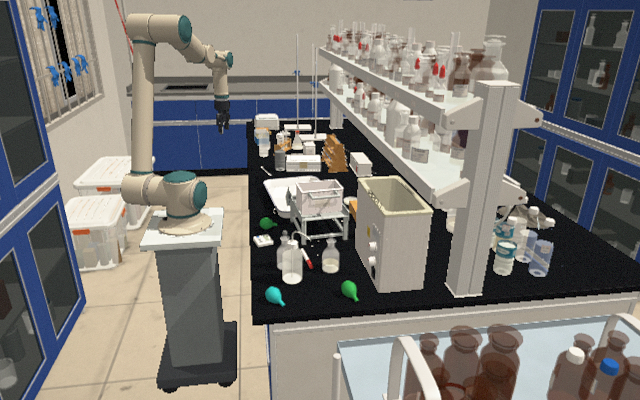

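Top view: the tub is at about (323,192) with three red/dark-red bulbs at (319,180), (321,194) and (323,208). The tray is at (225,210), and tipping goes left in the image (world +y). The look-alikes are green bulbs at (304,254) and (445,189) and a turquoise one at (447,255). All of these are outside the tub and get left alone. I'll check the choice in a close crop.

Run:
```python
import cv2
a=cv2.imread("pics/top0.png")[150:240,255:375]; cv2.imwrite("pics/c1.png",cv2.resize(a,None,fx=6.6,fy=6.6,interpolation=cv2.INTER_CUBIC))
a=cv2.imread("pics/side0.png")[165:250,260:365]; cv2.imwrite("pics/c2.png",cv2.resize(a,None,fx=7,fy=7,interpolation=cv2.INTER_CUBIC))
```

```text
(no output)
```

View pics/c1.png

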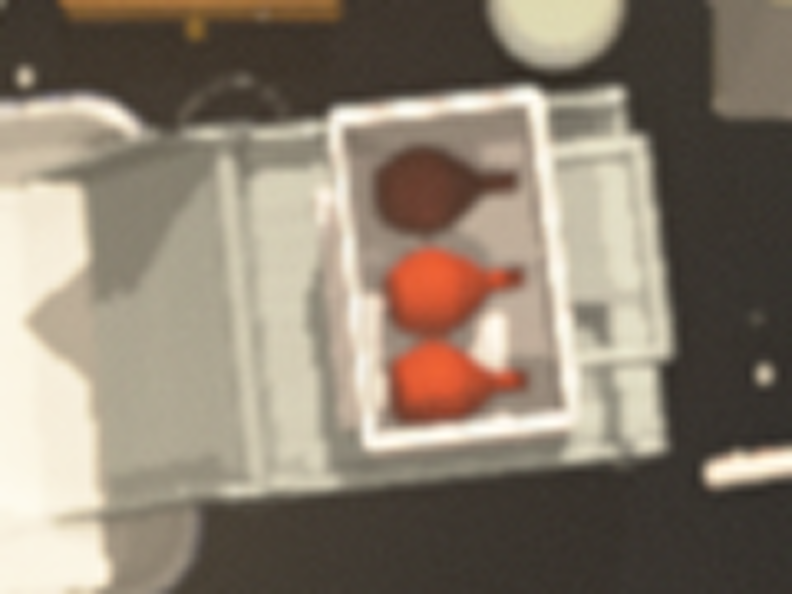

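View pics/c2.png

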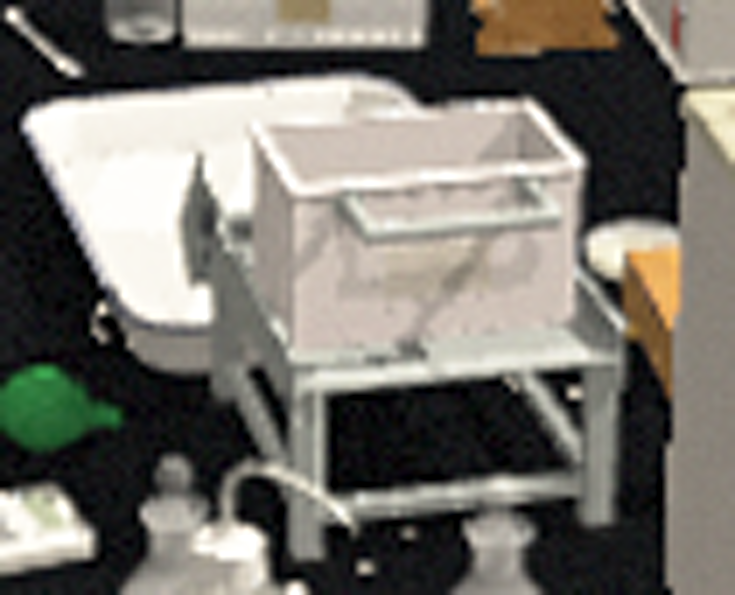

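The c1 crop shows the white tub holding the two red bulbs and one dark-red bulb. Its rim corners are at crop (333,110), (540,93), (575,425) and (370,445). The handle bar runs (645,140)–(665,355), and the stop bar (228,140)–(258,487). The c2 crop confirms the handle on the rear (-y) wall. Next I'll convert these to world points.

```bash
cat > h.py <<'E'
from cell import arm
import numpy as np
def ray(n,u,v,z):
    c=arm.calibration(n); f=200/np.tan(np.radians(c['fov_y']/2)); R=np.array(c['R']);t=np.array(c['t'])
    C=-R.T@t; d=R.T@np.array([(u-c['cx'])/f,(v-c['cy'])/f,1]); return C+d*(z-C[2])/d[2]
E
python3 - <<'E'
from h import *
T=lambda u,v,z:ray("top",255+(u+.5)/6.6-.5,150+(v+.5)/6.6-.5,z)
S=lambda u,v,z:ray("side",260+(u+.5)/7-.5,165+(v+.5)/7-.5,z)
rim=np.array([T(*p,.205) for p in[(333,110),(540,93),(575,425),(370,445)]])
print(rim, 'c',rim.mean(0), 'L',np.linalg.norm(rim-np.roll(rim,1,0),axis=1))
for a in(rim[0]-rim[3],rim[1]-rim[2]): print('axis',np.degrees(np.arctan2(a[1],a[0])))
for a in(rim[0]-rim[1],rim[3]-rim[2]): print('yaxis-90',np.degrees(np.arctan2(a[1],a[0]))-90)
h=[T(645,140,.194),T(665,355,.194)]; print('handle',h,np.mean(h,0))
h=[S(360,232,.194),S(560,213,.194)]; print('handle side',h,np.mean(h,0))
b=[T(228,140,.126),T(258,487,.126)]; print('bar',b,np.mean(b,0),np.linalg.norm(b[0]-b[1])); a=b[0]-b[1];print(np.degrees(np.arctan2(a[1],a[0])))
print('near end',T(625,92,.126),T(665,452,.126))
E
```

```text
[[ 0.60831774 -0.09333835  0.205     ]
 [ 0.61648731 -0.19257215  0.205     ]
 [ 0.45667867 -0.20826432  0.205     ]
 [ 0.44739408 -0.11157065  0.205     ]] c [ 0.53221945 -0.15143637  0.205     ] L [0.16195321 0.09956952 0.16057723 0.0971384 ]
axis 6.463925846352334
axis 5.6080944267631105
yaxis-90 4.706344539490772
yaxis-90 5.484762283542082
handle [array([ 0.59565357, -0.24343623,  0.194     ]), array([ 0.4911575 , -0.25191424,  0.194     ])] [ 0.54340553 -0.24767523  0.194     ]
handle side [array([ 0.48970638, -0.24423836,  0.194     ]), array([ 0.59755461, -0.23161115,  0.194     ])] [ 0.54363049 -0.23792476  0.194     ]
bar [array([ 0.6094313 , -0.03618637,  0.126     ]), array([ 0.43319646, -0.05293024,  0.126     ])] [ 0.52131388 -0.0445583   0.126     ] 0.17702846169520858
5.427315681307126
near end [ 0.63400424 -0.23798889  0.126     ] [ 0.4503283  -0.25628708  0.126     ]
```

```bash
python3 -m inch '[-0.015,-0.017,-0.02,0,0,0,1,-0.044,-0.05,-0.04,0,0,0,0.4,-0.073,-0.083,-0.06,0,0,0,0,-0.103,-0.117,-0.08,0,0,0,-0.2,-0.132,-0.15,-0.094,0,0,0,-0.2]' 40
python3 -m inch '[-0.03,-0.034,0,0,0,0,-0.2,-0.06,-0.068,0,0,0,0,-0.2,-0.09,-0.102,0,0,0,0,-0.2,-0.12,-0.136,0,0,0,0,-0.2,-0.15,-0.17,0,0,0,0,-0.2]'
python3 -m inch '[-0.03,-0.034,0,0,0,0,-0.2,-0.06,-0.068,0,0,0,0,-0.2,-0.09,-0.102,0,0,0,0,-0.2,-0.12,-0.136,0,0,0,0,-0.2,-0.15,-0.17,0,0,0,0,-0.2]'
python3 -m inch '[-0.03,-0.034,0,0,0,0,-0.2,-0.06,-0.068,0,0,0,0,-0.2,-0.09,-0.102,0,0,0,0,-0.2,-0.12,-0.136,0,0,0,0,-0.2,-0.14,-0.16,0,0,0,0,-0.2]'
python3 -m inch '[0,0,0,0,0,-7,-0.2,0,0,0,0,0,-14,-0.2,0,0,0,0,0,-21,-0.2,0,0,0,0,0,-21,-0.2]'
```

```text
clock: 0.6
eef_pos: [0.2414, 0.3727, 0.3513]
eef_rot: [0.135, 0.991, 0.0, 0.0]
contact_force: [-0.3, 0.0, 1.5]
opening: 0.398
grasp_force: 0.0
clock: 1.1
eef_pos: [0.34, 0.1686, 0.3502]
eef_rot: [0.135, 0.991, 0.0, 0.0]
contact_force: [0.8, 0.2, 0.8]
opening: 0.401
grasp_force: 0.0
clock: 1.6
eef_pos: [0.4392, -0.0355, 0.3501]
eef_rot: [0.135, 0.991, 0.0, -0.0]
contact_force: [1.7, 0.7, 0.8]
opening: 0.401
grasp_force: 0.0
clock: 2.1
eef_pos: [0.5319, -0.2281, 0.3492]
eef_rot: [0.136, 0.991, -0.0, -0.0]
contact_force: [0.2, 0.1, 0.2]
opening: 0.398
grasp_force: 0.0
clock: 2.5
eef_pos: [0.531, -0.2253, 0.3496]
eef_rot: [-0.048, 0.999, 0.0, -0.001]
contact_force: [-0.2, 0.6, -0.7]
opening: 0.398
grasp_force: 0.0
```

```bash
python3 -m inch '[-0.004,-0.01,0.02,0,0,0,-0.2,-0.008,-0.02,0.05,0,0,0,-0.2,-0.008,-0.02,0.08,0,0,0,-0.2,-0.008,-0.02,0.1,0,0,0,-0.2,-0.008,-0.02,0.1,0,0,0,-0.2]'
python3 - <<'E'
from h import *
import cv2
a=arm.capture("top")[150:240,255:375,::-1]; b=arm.capture("side")[165:250,260:365,::-1]
cv2.imwrite("pics/c3.png",np.hstack([cv2.resize(x,(400,330),interpolation=cv2.INTER_CUBIC) for x in(a,b)]))
E
```

```text
clock: 3.0
eef_pos: [0.5391, -0.2433, 0.2468]
eef_rot: [-0.047, 0.999, 0.002, -0.003]
contact_force: [0.0, -0.6, -0.4]
opening: 0.4
grasp_force: 0.0
```

View pics/c3.png

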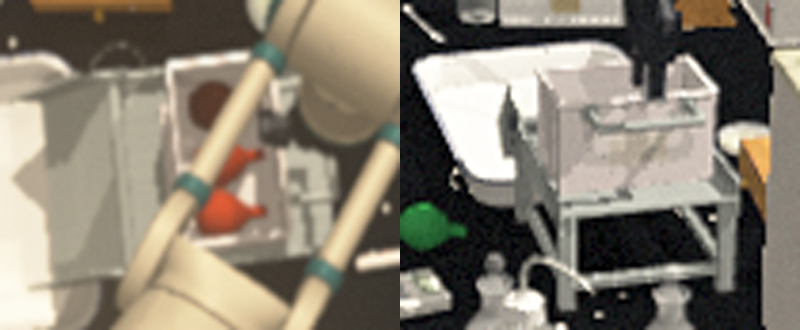

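The gripper is centred over the handle: the fingers are at (655,95) and the handle at (650,118) in the right-hand view. Next I descend and pinch.

```bash
python3 -m inch '[0,0,0.015,0,0,0,-0.2,0,0,0.03,0,0,0,-0.2,0,0,0.046,0,0,0,-0.2,0,0,0.046,0,0,0,-0.2]' 
python3 -m inch '[0,0,0,0,0,0,-0.5,0,0,0,0,0,0,-0.8,0,0,0,0,0,0,-1,0,0,0,0,0,0,-1,0,0,0,0,0,0,-1]' 20
```

```text
clock: 3.5
eef_pos: [0.5407, -0.2441, 0.2041]
eef_rot: [-0.048, 0.999, 0.0, -0.0]
contact_force: [-0.1, 0.5, -0.6]
opening: 0.4
grasp_force: 0.0
clock: 4.0
eef_pos: [0.542, -0.2452, 0.2062]
eef_rot: [-0.048, 0.999, -0.001, 0.002]
contact_force: [-0.8, -1.0, 5.7]
opening: 0.105
grasp_force: 19.9
```

```bash
python3 -m inch '[0,0.008,0,0,0,0,-1,0,0.018,0,0,0,0,-1,0,0.028,0,0,0,0,-1,0,0.036,0,0,0,0,-1,0,0.042,0,0,0,0,-1]' 
python3 -m inch '[0,0.003,0,0,0,0,-1,0,0.006,0,0,0,0,-1,0,0.006,0,0,0,0,-1]'
python3 -m inch '[0,0.002,0,0,0,0,-1,0,0.004,0,0,0,0,-1,0,0.004,0,0,0,0,-1]'
```

```text
clock: 4.5
eef_pos: [0.5383, -0.2049, 0.2061]
eef_rot: [-0.048, 0.999, -0.003, 0.002]
contact_force: [0.3, -6.7, 3.8]
opening: 0.108
grasp_force: 19.6
clock: 4.8
eef_pos: [0.5377, -0.1987, 0.2061]
eef_rot: [-0.048, 0.999, -0.003, 0.002]
contact_force: [0.3, -4.3, 5.7]
opening: 0.107
grasp_force: 19.7
clock: 5.1
eef_pos: [0.5375, -0.1951, 0.2062]
eef_rot: [-0.048, 0.999, -0.003, 0.002]
contact_force: [-0.4, -5.6, 5.4]
opening: 0.105
grasp_force: 19.7
```

```bash
python3 -m inch '[0,0.002,0,0,0,0,-1,0,0.004,0,0,0,0,-1,0,0.004,0,0,0,0,-1]'
python3 -m inch '[0,0.002,0,0,0,0,-1,0,0.004,0,0,0,0,-1,0,0.004,0,0,0,0,-1]'
```

```text
clock: 5.4
eef_pos: [0.5385, -0.1941, 0.2065]
eef_rot: [-0.048, 0.999, -0.006, 0.004]
contact_force: [2.4, -12.2, 2.8]
opening: 0.111
grasp_force: 19.9
clock: 5.7
eef_pos: [0.5385, -0.1935, 0.2074]
eef_rot: [-0.048, 0.999, -0.01, 0.004]
contact_force: [2.2, -19.9, 3.3]
opening: 0.111
grasp_force: 20.3
```

Run:
```python
import numpy as np
f=lambda t:166.4*np.array([np.cos(np.radians(155.1-t)),-np.sin(np.radians(155.1-t))])
for s in range(0,136,15): print(s,[tuple(np.round(f(s+3*k)-f(s),1)) for k in range(1,6)])
```

```text
0 [(np.float64(3.9), np.float64(-7.8)), (np.float64(8.2), np.float64(-15.4)), (np.float64(12.8), np.float64(-22.7)), (np.float64(17.9), np.float64(-29.8)), (np.float64(23.3), np.float64(-36.7))]
15 [(np.float64(5.8), np.float64(-6.5)), (np.float64(11.9), np.float64(-12.8)), (np.float64(18.3), np.float64(-18.7)), (np.float64(25.0), np.float64(-24.2)), (np.float64(32.0), np.float64(-29.4))]
30 [(np.float64(7.3), np.float64(-4.8)), (np.float64(14.8), np.float64(-9.3)), (np.float64(22.5), np.float64(-13.3)), (np.float64(30.4), np.float64(-16.9)), (np.float64(38.5), np.float64(-20.1))]
45 [(np.float64(8.3), np.float64(-2.8)), (np.float64(16.6), np.float64(-5.1)), (np.float64(25.1), np.float64(-7.0)), (np.float64(33.7), np.float64(-8.5)), (np.float64(42.4), np.float64(-9.5))]
60 [(np.float64(8.7), np.float64(-0.5)), (np.float64(17.4), np.float64(-0.6)), (np.float64(26.1), np.float64(-0.3)), (np.float64(34.8), np.float64(0.5)), (np.float64(43.4), np.float64(1.8))]
75 [(np.float64(8.5), np.float64(1.7)), (np.float64(17.0), np.float64(3.9)), (np.float64(25.3), np.float64(6.5)), (np.float64(33.5), np.float64(9.5)), (np.float64(41.5), np.float64(13.0))]
90 [(np.float64(7.8), np.float64(3.9)), (np.float64(15.4), np.float64(8.2)), (np.float64(22.7), np.float64(12.8)), (np.float64(29.8), np.float64(17.9)), (np.float64(36.7), np.float64(23.3))]
105 [(np.float64(6.5), np.float64(5.8)), (np.float64(12.8), np.float64(11.9)), (np.float64(18.7), np.float64(18.3)), (np.float64(24.2), np.float64(25.0)), (np.float64(29.4), np.float64(32.0))]
120 [(np.float64(4.8), np.float64(7.3)), (np.float64(9.3), np.float64(14.8)), (np.float64(13.3), np.float64(22.5)), (np.float64(16.9), np.float64(30.4)), (np.float64(20.1), np.float64(38.5))]
135 [(np.float64(2.8), np.float64(8.3)), (np.float64(5.1), np.float64(16.6)), (np.float64(7.0), np.float64(25.1)), (np.float64(8.5), np.float64(33.7)), (np.float64(9.5), np.float64(42.4))]
```

```bash
python3 -m inch '[-0.001,-0.001,-0.009,0,0,0,-1,-0.001,0.002,-0.017,0,0,0,-1,-0.001,0.007,-0.025,0,0,0,-1,-0.001,0.012,-0.032,0,0,0,-1,-0.001,0.017,-0.039,0,0,0,-1]'
python3 -m inch '[0,0.006,-0.0065,0,0,0,-1,0,0.012,-0.013,0,0,0,-1,0,0.018,-0.019,0,0,0,-1,0,0.025,-0.024,0,0,0,-1,0,0.032,-0.0295,0,0,0,-1]'
```

```text
clock: 6.2
eef_pos: [0.5359, -0.1714, 0.2448]
eef_rot: [-0.048, 0.999, -0.004, 0.002]
contact_force: [1.2, -9.2, 1.0]
opening: 0.104
grasp_force: 19.6
clock: 6.7
eef_pos: [0.5327, -0.14, 0.2753]
eef_rot: [-0.048, 0.999, -0.005, 0.002]
contact_force: [0.1, -9.4, 5.9]
opening: 0.109
grasp_force: 19.6
```

```bash
python3 -m inch '[0,0.006,-0.007,0,0,0,-1,0,0.013,-0.012,0,0,0,-1,0,0.0205,-0.016,0,0,0,-1,0,0.0285,-0.0195,0,0,0,-1,0,0.0365,-0.0225,0,0,0,-1]'
python3 -m inch '[0,0.008,-0.003,0,0,0,-1,0,0.0165,-0.005,0,0,0,-1,0,0.025,-0.007,0,0,0,-1,0,0.0335,-0.0085,0,0,0,-1,0,0.042,-0.0095,0,0,0,-1]'
```

```text
clock: 7.2
eef_pos: [0.5283, -0.0997, 0.2964]
eef_rot: [-0.048, 0.999, -0.001, 0.001]
contact_force: [0.1, -4.5, 4.3]
opening: 0.11
grasp_force: 20.4
clock: 7.7
eef_pos: [0.5237, -0.0563, 0.3043]
eef_rot: [-0.048, 0.999, 0.001, -0.001]
contact_force: [0.2, -1.9, 1.8]
opening: 0.112
grasp_force: 20.3
```

```bash
python3 -m inch '[0,0.0085,-0.0005,0,0,0,-1,0,0.017,-0.0005,0,0,0,-1,0,0.0255,0,0,0,0,-1,0,0.034,0.001,0,0,0,-1,0,0.0425,0.002,0,0,0,-1]'
python3 -m inch '[0,0.0085,0.002,0,0,0,-1,0,0.017,0.004,0,0,0,-1,0,0.025,0.0065,0,0,0,-1,0,0.033,0.0095,0,0,0,-1,0,0.041,0.013,0,0,0,-1]'
```

```text
clock: 8.2
eef_pos: [0.5195, -0.0145, 0.3023]
eef_rot: [-0.048, 0.999, 0.0, -0.001]
contact_force: [-0.7, -1.3, -2.8]
opening: 0.106
grasp_force: 19.4
clock: 8.7
eef_pos: [0.5159, 0.0263, 0.2896]
eef_rot: [-0.048, 0.999, 0.0, -0.0]
contact_force: [-1.2, -1.1, 3.1]
opening: 0.106
grasp_force: 19.8
```

```bash
python3 -m inch '[0,0.008,0.004,0,0,0,-1,0,0.0155,0.0085,0,0,0,-1,0,0.023,0.013,0,0,0,-1,0,0.030,0.018,0,0,0,-1,0,0.037,0.024,0,0,0,-1]'
python3 -m inch '[0,0.0065,0.006,0,0,0,-1,0,0.013,0.012,0,0,0,-1,0,0.0185,0.018,0,0,0,-1,0,0.024,0.025,0,0,0,-1,0,0.029,0.032,0,0,0,-1]'
python3 -m inch '[0,0.005,0.007,0,0,0,-1,0,0.0095,0.0145,0,0,0,-1,0,0.0115,0.0185,0,0,0,-1,0,0.0115,0.0185,0,0,0,-1]'
```

```text
clock: 9.2
eef_pos: [0.5125, 0.0632, 0.2653]
eef_rot: [-0.048, 0.999, 0.0, 0.0]
contact_force: [-1.7, -0.4, -0.6]
opening: 0.105
grasp_force: 19.9
clock: 9.7
eef_pos: [0.5099, 0.0916, 0.2332]
eef_rot: [-0.048, 0.999, 0.0, 0.0]
contact_force: [0.5, 0.1, -0.6]
opening: 0.104
grasp_force: 19.9
clock: 10.1
eef_pos: [0.5084, 0.1034, 0.2146]
eef_rot: [-0.048, 0.999, 0.001, -0.0]
contact_force: [-0.3, 2.2, 0.7]
opening: 0.103
grasp_force: 20.1
```

```bash
python3 -m inch '[0,0.002,0.005,0,0,0,-1,0,0.004,0.01,0,0,0,-1,0,0.006,0.015,0,0,0,-1,0,0.007,0.018,0,0,0,-1,0,0.008,0.021,0,0,0,-1]'
python3 -m inch '[0,0,0,0,0,0,-1,0,0,0,0,0,0,-1,0,0,0,0,0,0,-1,0,0,0,0,0,0,-1,0,0,0,0,0,0,-1]'
python3 - <<'E'
from h import *
import cv2
a=arm.capture("top")[150:270,155:375,::-1]; b=arm.capture("side")[145:250,230:365,::-1]
cv2.imwrite("pics/c4.png",np.hstack([cv2.resize(x,(400,330),interpolation=cv2.INTER_CUBIC) for x in(a,b)]))
E
```

```text
clock: 10.6
eef_pos: [0.508, 0.1122, 0.195]
eef_rot: [-0.047, 0.999, 0.002, 0.0]
contact_force: [-3.3, 8.9, 9.6]
opening: 0.108
grasp_force: 21.4
clock: 11.1
eef_pos: [0.508, 0.1119, 0.1954]
eef_rot: [-0.048, 0.999, 0.001, 0.001]
contact_force: [-2.7, 5.0, 7.7]
opening: 0.1
grasp_force: 21.1
```

View pics/c4.png

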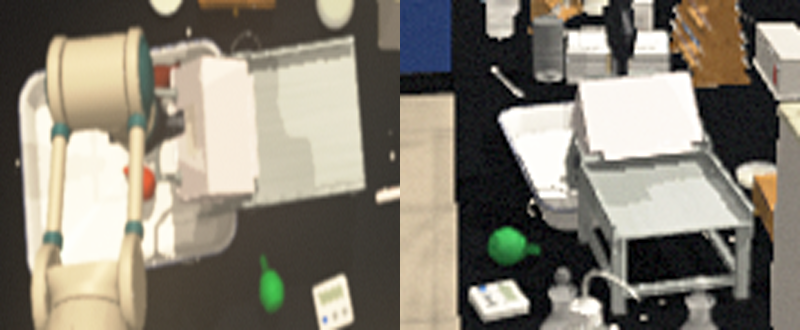

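The tub lies on the chute, still hooked on the bar. Red bulbs show in the tray at (162,75) and (140,180) in the left panel, and the arm hides the rest. I'll wait a little, then check the red pixels.

```bash
cat > red.py <<'E'
from h import *
import cv2
for n,z in(("top",.03),("side",.03)):
    im=arm.capture(n); h=cv2.cvtColor(im,cv2.COLOR_RGB2HSV)
    m=(((h[...,0]<9)|(h[...,0]>168))&(h[...,1]>120)&(h[...,2]>35)).astype(np.uint8)
    m[:140]=0 if n=="top" else m[:140]
    k,l,s,c=cv2.connectedComponentsWithStats(m)
    for i in range(1,k):
        if s[i,4]>8: print(n,c[i].round(),s[i,4],ray(n,*c[i],z).round(3),im[l==i].mean(0).round())
E
python3 -m inch '[0,0,0,0,0,0,-1,0,0,0,0,0,0,-1,0,0,0,0,0,0,-1,0,0,0,0,0,0,-1,0,0,0,0,0,0,-1]'; python3 red.py
```

```text
clock: 11.7
eef_pos: [0.508, 0.1119, 0.1954]
eef_rot: [-0.048, 0.999, 0.001, 0.001]
contact_force: [-2.1, 6.3, 8.2]
opening: 0.105
grasp_force: 21.1
top [340. 142.] 39 [ 0.733 -0.21   0.03 ] [231. 103.  64.]
top [244. 177.] 54 [0.607 0.135 0.03 ] [140.  78.  57.]
top [236. 216.] 55 [0.466 0.158 0.03 ] [196.  96.  64.]
top [390. 217.] 64 [ 0.461 -0.387  0.03 ] [161.  62.  50.]
side [116.   4.] 11 [ 2.7335e+01 -1.1309e+02  3.0000e-02] [158.  68.  59.]
side [124.  27.] 17 [-4.948 20.563  0.03 ] [158.  68.  59.]
side [337.  38.] 37 [ 3.137 12.78   0.03 ] [160.  66.  60.]
side [360.  45.] 16 [3.153 9.881 0.03 ] [166.  64.  57.]
side [132.  51.] 19 [-1.909  7.964  0.03 ] [163.  74.  66.]
side [417.  64.] 34 [3.083 5.614 0.03 ] [160.  64.  59.]
side [435.  69.] 52 [3.116 4.928 0.03 ] [159.  58.  53.]
side [442.  72.] 54 [3.078 4.576 0.03 ] [168.  62.  56.]
side [140.  75.] 19 [-1.048  4.4    0.03 ] [158.  66.  58.]
side [355.  89.] 9 [1.462 3.172 0.03 ] [151.  64.  56.]
side [310. 264.] 45 [ 0.46 -0.43  0.03] [138.  48.  43.]
side [591. 368.] 61 [ 1.07  -0.998  0.03 ] [73. 42. 33.]
side [62
[... 316 characters left out ...]
3 ] [72. 32. 22.]
side [622. 380.] 19 [ 1.116 -1.042  0.03 ] [65. 39. 31.]
side [502. 379.] 9 [ 0.837 -0.999  0.03 ] [62. 37. 28.]
side [618. 379.] 11 [ 1.108 -1.037  0.03 ] [66. 39. 32.]
side [479. 384.] 11 [ 0.775 -1.007  0.03 ] [69. 34. 23.]
side [506. 390.] 73 [ 0.828 -1.032  0.03 ] [71. 41. 32.]
side [617. 387.] 18 [ 1.087 -1.06   0.03 ] [66. 40. 32.]
side [484. 388.] 10 [ 0.781 -1.017  0.03 ] [67. 32. 20.]
side [613. 394.] 19 [ 1.06  -1.078  0.03 ] [66. 40. 31.]
side [449. 396.] 27 [ 0.692 -1.028  0.03 ] [83. 48. 37.]
side [617. 394.] 15 [ 1.071 -1.078  0.03 ] [67. 41. 33.]
side [479. 395.] 14 [ 0.76  -1.036  0.03 ] [67. 34. 23.]
side [584. 395.] 29 [ 0.994 -1.071  0.03 ] [74. 44. 35.]
```

```bash
python3 -m inch '[0,-0.001,-0.004,0,0,0,-1,0,-0.003,-0.008,0,0,0,-1,0,-0.005,-0.012,0,0,0,-1,0,-0.0065,-0.0165,0,0,0,-1,0,-0.008,-0.021,0,0,0,-1]' 20
python3 -m inch '[0,-0.002,-0.004,0,0,0,-1,0,-0.0045,-0.0075,0,0,0,-1,0,-0.007,-0.0115,0,0,0,-1,0,-0.0095,-0.015,0,0,0,-1,0,-0.0115,-0.0185,0,0,0,-1]'
python3 -m inch '[0,-0.005,-0.007,0,0,0,-1,0,-0.0105,-0.014,0,0,0,-1,0,-0.016,-0.02,0,0,0,-1,0,-0.0225,-0.026,0,0,0,-1,0,-0.029,-0.032,0,0,0,-1]'
python3 -m inch '[0,-0.007,-0.006,0,0,0,-1,0,-0.014,-0.011,0,0,0,-1,0,-0.0215,-0.0155,0,0,0,-1,0,-0.029,-0.020,0,0,0,-1,0,-0.037,-0.024,0,0,0,-1]'
python3 red.py | head -6
python3 - <<'E'
from h import *
import cv2
a=arm.capture("top")[150:270,155:375,::-1]; b=arm.capture("side")[145:250,230:365,::-1]
cv2.imwrite("pics/c5.png",np.hstack([cv2.resize(x,(400,330),interpolation=cv2.INTER_CUBIC) for x in(a,b)]))
E
```

```text
clock: 12.3
eef_pos: [0.5087, 0.1036, 0.2152]
eef_rot: [-0.048, 0.999, 0.001, 0.0]
contact_force: [0.2, 6.0, 0.5]
opening: 0.108
grasp_force: 20.3
clock: 12.8
eef_pos: [0.5099, 0.0932, 0.2342]
eef_rot: [-0.048, 0.999, 0.002, 0.0]
contact_force: [-0.4, 7.7, 2.8]
opening: 0.106
grasp_force: 20.3
clock: 13.3
eef_pos: [0.5129, 0.0657, 0.2676]
eef_rot: [-0.048, 0.999, 0.004, 0.001]
contact_force: [-2.3, 10.9, 9.9]
opening: 0.106
grasp_force: 20.5
clock: 13.8
eef_pos: [0.5169, 0.0269, 0.2922]
eef_rot: [-0.048, 0.999, 0.002, 0.002]
contact_force: [-1.1, 6.9, 10.9]
opening: 0.109
grasp_force: 21.1
top [340. 142.] 40 [ 0.733 -0.21   0.03 ] [230. 104.  65.]
top [236. 195.] 78 [0.542 0.159 0.03 ] [188.  92.  63.]
top [232. 216.] 128 [0.468 0.171 0.03 ] [204.  99.  66.]
top [390. 217.] 63 [ 0.461 -0.387  0.03 ] [161.  61.  49.]
side [116.   4.] 12 [ 2.81690e+01 -1.16573e+02  3.00000e-02] [158.  69.  62.]
side [124.  27.] 17 [-4.948 20.563  0.03 ] [157.  68.  58.]
```

View pics/c5.png

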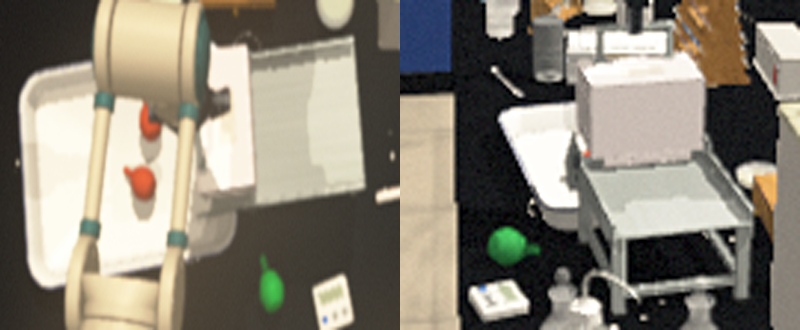

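The two lighter red bulbs lie in the tray at (150,120) and (143,182) in the left panel. The dark one was seen in the tray at (244,177) earlier and is now under the wrist, so that is three different spots and all are out. I'll swing the tub back.

```bash
python3 -m inch '[0,-0.008,-0.0035,0,0,0,-1,0,-0.016,-0.0065,0,0,0,-1,0,-0.024,-0.009,0,0,0,-1,0,-0.0325,-0.011,0,0,0,-1,0,-0.041,-0.013,0,0,0,-1]'
python3 -m inch '[0,-0.0085,-0.001,0,0,0,-1,0,-0.017,-0.002,0,0,0,-1,0,-0.0255,-0.0025,0,0,0,-1,0,-0.034,-0.0025,0,0,0,-1,0,-0.0425,-0.002,0,0,0,-1]'
python3 -m inch '[0,-0.0085,0.001,0,0,0,-1,0,-0.017,0.0025,0,0,0,-1,0,-0.0255,0.0045,0,0,0,-1,0,-0.034,0.0065,0,0,0,-1,0,-0.042,0.0095,0,0,0,-1]'
```

```text
clock: 14.5
eef_pos: [0.5212, -0.0159, 0.3047]
eef_rot: [-0.048, 0.999, -0.001, 0.002]
contact_force: [1.2, 2.7, 7.2]
opening: 0.104
grasp_force: 21.2
clock: 15.0
eef_pos: [0.5235, -0.0585, 0.3048]
eef_rot: [-0.048, 0.999, -0.0, -0.001]
contact_force: [-2.5, -0.4, 3.6]
opening: 0.101
grasp_force: 21.1
clock: 15.5
eef_pos: [0.5285, -0.1027, 0.2985]
eef_rot: [-0.048, 0.999, -0.003, 0.002]
contact_force: [-4.0, -5.3, 16.4]
opening: 0.103
grasp_force: 22.9
```

Run:
```python
from h import *
import cv2
a=arm.capture("top")[150:270,155:375,::-1]; b=arm.capture("side")[145:250,230:365,::-1]
cv2.imwrite("pics/c6.png",np.hstack([cv2.resize(x,(400,330),interpolation=cv2.INTER_CUBIC) for x in(a,b)]))
```

```text
(no output)
```

View pics/c6.png

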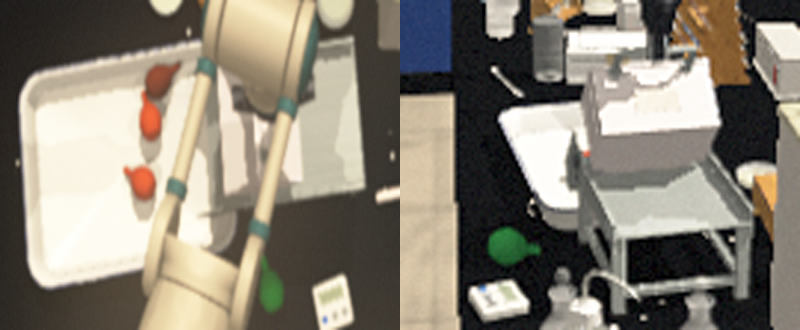

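All three bulbs are visible in the tray at (160,80), (150,120) and (143,182) in the left panel. The tub is part-way back and still on the bar. I'll ease the radial push a little and continue.

```bash
python3 -m inch '[0,-0.008,0,0,0,0,-1,0,-0.016,0.0025,0,0,0,-1,0,-0.024,0.0065,0,0,0,-1,0,-0.031,0.0115,0,0,0,-1,0,-0.0375,0.0185,0,0,0,-1]' 20
python3 -m inch '[0,-0.004,0.003,0,0,0,-1,0,-0.007,0.0055,0,0,0,-1,0,-0.0105,0.008,0,0,0,-1,0,-0.014,0.0105,0,0,0,-1]'
```

```text
clock: 16.1
eef_pos: [0.5329, -0.1442, 0.2816]
eef_rot: [-0.048, 0.999, -0.008, 0.003]
contact_force: [-6.6, -15.4, 26.7]
opening: 0.105
grasp_force: 24.7
clock: 16.5
eef_pos: [0.5353, -0.1564, 0.2696]
eef_rot: [-0.048, 0.999, -0.006, 0.004]
contact_force: [-0.5, -8.1, 9.0]
opening: 0.102
grasp_force: 23.4
```

```bash
python3 -m inch '[0,-0.006,0.002,0,0,0,-1,0,-0.011,0.005,0,0,0,-1,0,-0.017,0.01,0,0,0,-1,0,-0.024,0.016,0,0,0,-1,0,-0.031,0.022,0,0,0,-1]' 20
python3 -m inch '[0,-0.004,0.004,0,0,0,-1,0,-0.007,0.008,0,0,0,-1,0,-0.01,0.012,0,0,0,-1,0,-0.013,0.015,0,0,0,-1,0,-0.016,0.018,0,0,0,-1]'
```

```text
clock: 17.0
eef_pos: [0.5366, -0.1831, 0.244]
eef_rot: [-0.048, 0.999, -0.001, 0.001]
contact_force: [1.0, -3.5, 1.6]
opening: 0.104
grasp_force: 22.8
clock: 17.5
eef_pos: [0.5371, -0.1963, 0.2253]
eef_rot: [-0.048, 0.999, 0.002, -0.001]
contact_force: [-0.2, -0.1, -0.9]
opening: 0.106
grasp_force: 22.8
```

```bash
python3 -m inch '[0,-0.003,0.004,0,0,0,-1,0,-0.006,0.008,0,0,0,-1,0,-0.009,0.012,0,0,0,-1,0,-0.011,0.015,0,0,0,-1,0,-0.012,0.018,0,0,0,-1]' 20
python3 -m inch '[0,0,0.001,0,0,0,-1,0,0,0.001,0,0,0,-1]'
```

```text
clock: 18.0
eef_pos: [0.5384, -0.2094, 0.2077]
eef_rot: [-0.048, 0.999, 0.0, -0.0]
contact_force: [-0.0, 0.9, -0.1]
opening: 0.103
grasp_force: 22.4
clock: 18.2
eef_pos: [0.5385, -0.2097, 0.2072]
eef_rot: [-0.048, 0.999, -0.0, -0.0]
contact_force: [-1.3, -0.7, -1.0]
opening: 0.102
grasp_force: 22.4
```

Run:
```python
from h import *
import cv2
a=arm.capture("top")[150:270,155:375,::-1]; b=arm.capture("side")[145:250,230:365,::-1]
cv2.imwrite("pics/c7.png",np.hstack([cv2.resize(x,(400,330),interpolation=cv2.INTER_CUBIC) for x in(a,b)]))
```

```text
(no output)
```

View pics/c7.png

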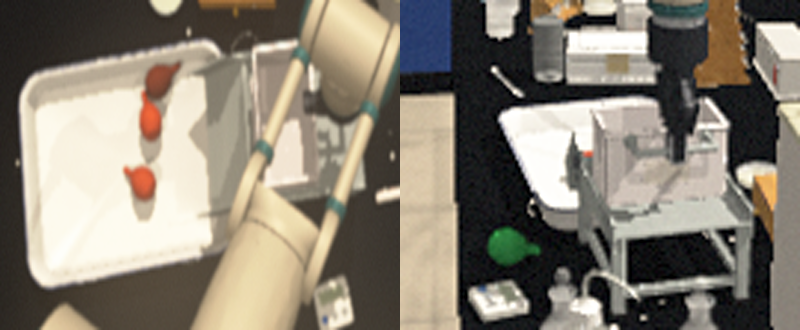

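The tub is upright on the deck, about 15 mm behind home: rim at about (285,110) in the left panel and (660,110) in the right. The bulbs are in the tray. I'll settle it, release and rise.

```bash
python3 -m inch '[0,0,0.001,0,0,0,-1,0,0,0.002,0,0,0,-1,0,0,0.002,0,0,0,-1]' 20
python3 -m inch '[0,0,0,0,0,0,-0.7,0,0,0,0,0,0,-0.4,0,0,0,0,0,0,-0.2,0,0,0,0,0,0,-0.2,0,0,0,0,0,0,-0.2]'
python3 -m inch '[0,0,-0.008,0,0,0,-0.2,0,0,-0.02,0,0,0,-0.2,0,0,-0.04,0,0,0,-0.2,0,0,-0.065,0,0,0,-0.2,0,0,-0.095,0,0,0,-0.2]'
python3 -m inch '[0.02,-0.01,-0.01,0,0,0,-0.2,0.05,-0.01,-0.02,0,0,0,-0.2,0.09,-0.01,-0.02,0,0,0,-0.2,0.13,-0.01,-0.02,0,0,0,-0.2,0.16,-0.01,-0.02,0,0,0,-0.2]'
python3 - <<'E'
from h import *
import cv2
a=arm.capture("top")[150:270,155:375,::-1]; b=arm.capture("side")[145:250,230:365,::-1]
cv2.imwrite("pics/c8.png",np.hstack([cv2.resize(x,(400,330),interpolation=cv2.INTER_CUBIC) for x in(a,b)]))
E
```

```text
clock: 18.6
eef_pos: [0.539, -0.2104, 0.2057]
eef_rot: [-0.048, 0.999, -0.001, 0.001]
contact_force: [-0.4, -2.8, 0.0]
opening: 0.103
grasp_force: 22.6
clock: 19.1
eef_pos: [0.5387, -0.2093, 0.2053]
eef_rot: [-0.048, 0.999, 0.0, 0.0]
contact_force: [0.1, 0.5, 1.0]
opening: 0.4
grasp_force: 0.0
clock: 19.6
eef_pos: [0.5384, -0.2093, 0.3017]
eef_rot: [-0.048, 0.999, 0.0, -0.0]
contact_force: [0.8, -0.7, -0.8]
opening: 0.402
grasp_force: 0.0
clock: 20.1
eef_pos: [0.3784, -0.2346, 0.3217]
eef_rot: [-0.048, 0.999, -0.001, 0.0]
contact_force: [-0.0, -0.5, 0.6]
opening: 0.402
grasp_force: 0.0
```

View pics/c8.png

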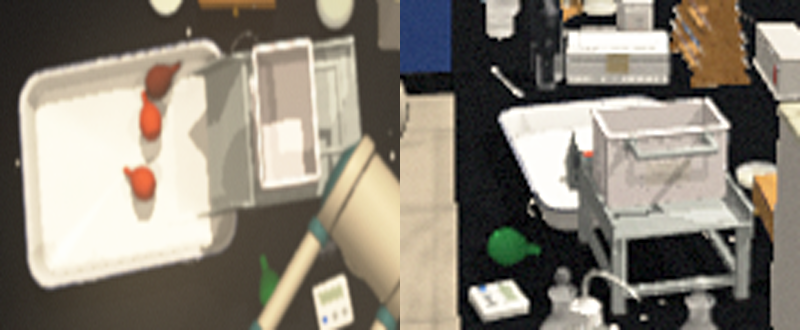

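The tub stands upright, free of the gripper, with rim corners at (252,45), (312,40), (322,182) and (262,190) in the left panel. The three bulbs are in the tray. One numeric check, then hand-in.

Run:
```python
from h import *
p=np.array([ray("top",155+u/1.818,150+v/2.75,.205) for u,v in[(252,45),(312,40),(322,182),(262,190)]])
d=p.mean(0)-[.5213,-.0446,.205]; print(p.round(3),'x',d@[.9954,.0958,0],'y',d@[-.0958,.9954,0])
print([np.degrees(np.arctan2(a[1],a[0])) for a in(p[0]-p[3],p[1]-p[2])], np.linalg.norm(p-np.roll(p,1,0),axis=1))
```

```text
[[ 0.608 -0.057  0.205]
 [ 0.614 -0.162  0.205]
 [ 0.45  -0.178  0.205]
 [ 0.441 -0.076  0.205]] x -0.00027769527854097837 y -0.07397579911993872
[np.float64(6.331815835699577), np.float64(5.849534468672231)] [0.16805876 0.10452326 0.16472655 0.10300416]
```

```bash
python3 -c "
from cell import arm
print(arm.sign_off())"
```

```text
the job is handed in; nothing more can be done
None
```

The job is handed in: all three bulbs are in the tray, and the empty tub stands upright and released on the deck, about 18 mm short of home and well within the allowed range. It slipped back on the bar during the return swing; the hand-in gave no verdict.

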